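# Touch off the sampling needle in the open cup

### The arm

A 6-joint arm with a two-finger parallel gripper is mounted at the origin on the work surface. World frame = base frame: x ahead of the robot, y to its left, z up, the work surface at z = 0. Lengths are in m, angles in degrees, forces in N, time in s.
With the tool pointing down it reaches from about 0.4 to 0.825 m from the base axis. Payload 7 kg.
Tool frame: the origin (TCP) lies midway between the tips of the shut fingers; the grasp point (between the pads) lies 19 mm behind it (ctrl.hold_point_z is the distance from the TCP to the grasp point, in m); z points along the fingers, y is the line along which they close (so a half turn about z gives the same grasp; the last joint's range is limited). The gripper opens to 88 mm and grips with 3 to 60 N. Pads are 19 mm wide; open, the fingers measure 130 mm over their backs; the gripper's body (78 mm by 193 mm) begins 47 mm behind the grasp point.
Start: joints at [-53.852, 20.546, 0.682, 0, -70.136, -16.507], TCP at [0.227, -0.636, 0.227] pointing down, gripper open.
Joint ranges: [-176.03, 176.03], [-82.01, 121.73], [-58.28, 71.71], [-173.87, 95.51], [-174.79, -0.11], [-173.66, 173.66]. Speed limits (degrees/s): [136.94, 136.94, 172.46, 180, 180, 180].

### API

Orientations are given as [roll, pitch, yaw] about the fixed x, y, z axes, in that order (R = Rz(yaw) Ry(pitch) Rx(roll)).
In Python, from plant import ctrl gives the robot as it stands.
- The arm moves only by the tool apply_moves, never from a script. Its argument "deltas" is a list of rows, each an object with "fingers": the finger opening in mm, from 0 to 87.6; "delta_pos": the shift along the tool's x, y, z in mm, a list of three; "angular": the turn, a rotation vector about the tool's x, y, z in degrees, a list of three. A call has 1 to 10 rows; each row is the pose to reach, as a shift and turn from the pose commanded when the call began, along the tool's axes at that moment; what a row does not reach only later rows make up. A row lasts 1/10 s, in which the tool goes at most 50 mm and 8.59 degrees, less where a joint would pass 70% of its speed; a pose out of reach is approached as far as the arm can. A call with a gripper value outside its range is refused whole. The fingers move at their own pace and stop on an object; the grip force is fixed at half the most. Time passes only in rows, so rows that repeat a pose let the fingers close. It gives the time, the measured TCP pose, the force, the opening and the grip force at its end, in the units of the state.
- ctrl.get_obs(): the state, without advancing time (a new reading comes with each control period).
- ctrl.snapshot(name): name is "scene" or "top" or "wrist"; returns the picture (420x560x3 uint8, red, green, blue); there is no depth.
- ctrl.camera_params(name): a dict with "fx", "fy", "cx", "cy" (pixels), "cam_to_world" (4x4, takes a point from camera to world coordinates); the wrist camera has in their place "mount" (4x4, takes a point from camera to tool coordinates, whose origin is the TCP and whose axes are the flange's). Camera axes: x right, y up, looking along -z (the intrinsics and any distortion apply to the point x, -y, -z); pixel columns grow to the right and rows downward; lengths in m; the calibration is good to about 2 mm. A picture is of the moment at which its call begins: read the wrist's pose just before it. camera_params takes no time and is no camera call.
- ctrl.close_job(): hands the job in; it is judged then, once.
The state is a dict: "clock": time; "joint_pos": joint angles; "qvel": joint speeds; "tau": joint torques, N m; "tool_pos": TCP position; "orientation": TCP orientation; "force": force on the tool from outside, world axes, zero at the start; "moment": the same for the moment, N m; "opening": finger opening in m; "gripper_force": force on a finger pad.
Only numpy, scipy, OpenCV 4.12 (cv2) and the standard library are available. Lean on these libraries where they do the work, as an engineer would, in place of code of your own. Each camera call takes 0.05 s, during which the arm holds its last target. There are 200 camera calls.

### The job

Slide the cup block across the bench, keeping it flat on the bench, until the middle of its one open cup is straight under the needle of the stand, and let the block stand there. Then push the stand's cap down until you feel the needle rest lightly on the bottom of that cup, keep it resting there for about a second without forcing it, and let the cap come all the way back up. Leave the block in place under the needle and do not disturb the bottle, the tip box or the jar.

Things in the scene. Friction and masses are not known exactly. Their poses are not given: they have to be found in the camera images.
- stand: Fixed needle stand. Origin on the bench under the needle; x points from needle to column. White arm, 32 mm wide, 120 to 150 mm above the bench, from 20 mm in front of the needle back to a 26 mm column 165 mm behind it. Foot (28 mm high, 150 mm wide) from 140 to 270 mm behind the needle; the bench is free elsewhere.
- head: The stand's sliding head: origin at the centre of the top of its black push cap (36 mm wide, 12 mm thick), on the needle's axis, 250 mm up. It goes down up to 86 mm with the needle, takes 2 N (top) to 4 N (bottom) and springs back. The needle is on a stiff spring (5 N/mm); over 15 N on it would harm it, 2 to 8 N is a light touch.
- needle_root (a point): Lower end of the head's dark collet, on the needle's axis, 115 mm above the bench with the cap up; moves with the head. From it hangs the steel needle, 6 mm thick. How deep it is clamped differs each time: its tip is 59 to 83 mm above the bench when up, so the stroke down to the cup's bottom has to be felt.
- block: Loose grey plastic cup block, 143 (x) by 97 (y) by 28 mm high, origin at the centre of its underside, z up. 3 x 2 cups at 46 mm pitch stand in its square pockets (floor 4 mm up). One cup is open, five have caps with a grip rib (tops 53 mm above the bench); which place is open differs. 0.5 to 0.8 kg with cups.
- handle (a point): Grasp point on the block's handle, an upright fin 12 mm thick (block y) that runs 57 mm out from the middle of its -x end, 3 to 49 mm above the bench. Point: 104 mm from the block's origin along -x, 36 mm up, axes as the block's. If the open cup is next to the handle, the stand's arm comes within 38 mm: lean the gripper back from it by 20 degrees or more.
- open_cup: The one open cup, white plastic: 34 mm wide, 38 mm high, mouth 26 mm wide inside, inner bottom 4 mm above its origin, which is the centre of its underside; z up. 0.5 mm play in its pocket.
- bottle: Bystander: brown bottle, 66 mm diameter, 150 mm high, origin at the centre of its underside.
- tip_box: Bystander: white box with clear top, 120 x 80 x 68 mm, origin at the centre of its underside.
- jar: Bystander: white jar, 70 mm diameter, 80 mm high, origin at the centre of its underside.
Things that resemble listed ones, but are neither listed nor needed, are in the scene too. Leave any green or red look-alike of the block alone.

How it is judged (in metres and radians):
On the way, in this order (a step that is already met when the one before it is completed fails the run):
1. the middle of the open cup is under the needle (within 5 mm sideways), the block flat, at rest and let go (horizontal distance between head and open_cup below 0.005 m and height (world z) of block below 0.004 m and angle between block's own z axis and vertical below 0.05 rad and linear speed of block below 0.01 m/s and contact force between the fingers and block below 0.1 N), for 0.2 s.
2. the needle rests on the bottom of the open cup with 1.5 to 10 N for 0.5 s, the cup within 5 mm of the needle's axis (horizontal distance between head and open_cup below 0.005 m and contact force between head and open_cup between 1.5 and 10 N), for 0.5 s.
At the end, for the whole second after the job is handed in: The open cup stands in its pocket (bottom within 8 mm of the block's underside, upright within 0.1 rad) with its middle within 5 mm sideways of the needle's axis, the block flat on the bench (within 4 mm and 0.05 rad) and at rest, and the cap is all the way up again (within 4 mm) (horizontal distance between head and open_cup below 0.005 m and height (world z) of block below 0.004 m and angle between block's own z axis and vertical below 0.05 rad and linear speed of each of block, open_cup below 0.01 m/s and distance of head from where it was at the start of the episode below 0.004 m and angle between open_cup's own z axis and vertical below 0.1 rad and z of open_cup in the frame of block below 0.008 m); the robot touches nothing.
It fails at once if the needle is forced: more than 15 N between needle and open cup (contact force between head and open_cup above 15 N).
It fails at once if the block is lifted more than 10 mm or tipped more than 0.15 rad instead of slid (height (world z) of block above 0.01 m or angle between block's own z axis and vertical above 0.15 rad).
It fails at once if the bottle, tip box or jar is moved more than 20 mm or tipped (distance of any of bottle, tip_box, jar from where it was at the start of the episode above 0.02 m or angle between any of bottle, tip_box, jar's own z axis and vertical above 0.3 rad).
It also fails if it takes over 58 s, if anything falls off the work surface, if the arm or the gripper's body presses on something with over 40 N, if the wrist force passes 120 N, or if a joint passes its speed limit or range.

## Working session

There is one attempt and no reset: what is moved stays moved. The work goes in short steps, Python scripts to look and compute and a tool call to move; the robot and the scene stay as the last step left them, time stands still between calls to the robot, and variables do not carry over. Pictures are saved under pics/ and viewed, at most 10 in all, crops included, and the job is handed in when it is done.

Besides the shell and the picture viewer there is one more tool, called as name([rows], argument=value, ...), one row to a line, values as JSON. apply_moves: Moves the arm, as the interface text tells. Its arguments: {"type":"object","properties":{"deltas":{"type":"array"}},"required":["deltas"]}

```bash
mkdir -p pics; ls
python3 - <<'E'
from plant import ctrl
import cv2,numpy as np
ims=[]
for n in("scene","top"):
    im=ctrl.snapshot(n)[:,:,::-1]; cv2.imwrite(f"pics/{n}0.png",im); ims.append(im)
    p=ctrl.camera_params(n); print(n,p)
print(ctrl.camera_params("wrist")); print(ctrl.get_obs())
E
```

```text
pics
scene {'fx': 391.90366777497655, 'fy': 391.90366777497655, 'cx': 283.2683251312909, 'cy': 211.21163331418504, 'cam_to_world': array([[ 2.30790861e-01, -8.29819319e-01,  5.08070346e-01,
         1.02768838e+00],
       [ 9.73003244e-01,  1.97104828e-01, -1.20059877e-01,
        -2.83577698e-01],
       [-5.15112800e-04,  5.22062817e-01,  8.52906882e-01,
         1.13460468e+00],
       [ 0.00000000e+00,  0.00000000e+00,  0.00000000e+00,
         1.00000000e+00]])}
top {'fx': 536.3742774558668, 'fy': 536.3742774558668, 'cx': 277.09012033923324, 'cy': 210.91554975077688, 'cam_to_world': array([[-6.85696184e-02,  9.69971659e-01, -2.33352069e-01,
         1.13204779e-01],
       [-9.97646296e-01, -6.66034646e-02,  1.63047741e-02,
        -1.33521697e-01],
       [ 2.73112490e-04,  2.33920840e-01,  9.72255607e-01,
         1.75866463e+00],
       [ 0.00000000e+00,  0.00000000e+00,  0.00000000e+00,
         1.00000000e+00]])}
{'fx': 355.6874584515307, 'fy': 355.6874584515307, 'cx': 278.0763078875284, 'cy': 216.47455395816456, 'mount': array([[ 1.39574664e-03,  9.51014089e-01,  3.091443
[... 266 characters left out ...]
      1.00000000e+00]])}
{'clock': 0.1, 'joint_pos': array([-5.38522535e+01,  2.05857962e+01,  6.38616946e-01, -1.67205559e-02,
       -7.01363867e+01, -1.65077530e+01]), 'qvel': array([ 0.14872254, -0.11640891,  0.08678468,  0.05730008, -0.04944047,
        0.00424209]), 'tau': array([-2.30363294e-03, -5.84160161e+01,  2.93748450e+01,  7.01563329e+00,
        1.00538073e-02, -7.33478873e-05]), 'tool_pos': array([ 0.2267009 , -0.63532173,  0.22573382]), 'orientation': array([ 1.79915412e+02, -8.67546969e-03, -1.60365693e+02]), 'force': array([ 0.00207328, -0.93906998, -0.03747549]), 'moment': array([-0.04017459,  0.01536604, -0.01820467]), 'gripper_force': 0.0, 'opening': 0.0875962840159228}
```

View pics/scene0.png

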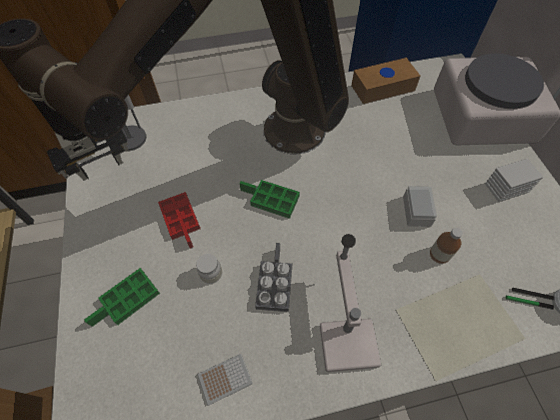

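View pics/top0.png

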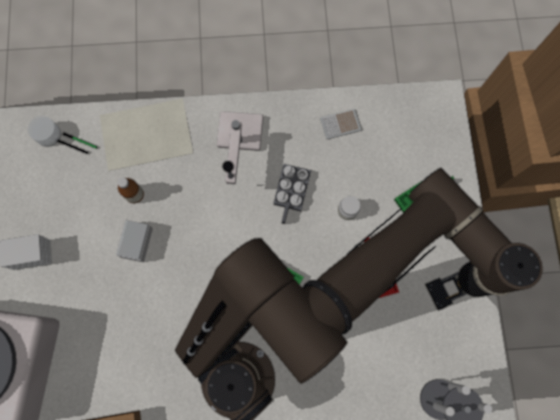

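```bash
cat > h.py <<'E'
import cv2,numpy as np
from plant import ctrl
from scipy.spatial.transform import Rotation as R
def cam(n,obs=None):
    p=ctrl.camera_params(n)
    if n=="wrist":
        T=np.eye(4);T[:3,:3]=R.from_euler('xyz',obs['orientation'],degrees=True).as_matrix();T[:3,3]=obs['tool_pos']
        M=T@p['mount']
    else: M=p['cam_to_world']
    return p,M
def ray(c,u,v):
    p,M=c; d=M[:3,:3]@np.array([(u-p['cx'])/p['fx'],-(v-p['cy'])/p['fy'],-1]); return M[:3,3],d/np.linalg.norm(d)
def onz(c,u,v,z):
    o,d=ray(c,u,v); return o+d*(z-o[2])/d[2]
def tri(rs):
    A=0;b=0
    for o,d in rs:
        P=np.eye(3)-np.outer(d,d);A=A+P;b=b+P@o
    x=np.linalg.solve(A,b); return x,[np.linalg.norm((np.eye(3)-np.outer(d,d))@(x-o)) for o,d in rs]
def proj(c,X):
    p,M=c; q=np.linalg.inv(M)@np.append(X,1); return p['cx']-p['fx']*q[0]/q[2],p['cy']+p['fy']*q[1]/q[2]
E
python3 - <<'E'
from h import *
a=cv2.imread("pics/scene0.png")[225:345,250:365]; b=cv2.imread("pics/top0.png")[110:230,215:320]
s=3.5
a=cv2.resize(a,None,fx=s,fy=s,interpolation=2);b=cv2.resize(b,None,fx=s,fy=s,interpolation=2)
cv2.imwrite("pics/c1.png",np.hstack([a,b]))
cs,ct=cam("scene"),cam("top")
x=tri([ray(cs,348,240),ray(ct,228,166)]);print("cap",x)
for n,u,v in[("handle tip",278,246),("open?",265,298)]: print(n,onz(cs,u,v,.045))
for n,u,v in[("handle tip",284,220),("cupTL",289,170),("TR",303,172)]: print(n,onz(ct,u,v,.045))
E
```

```text
cap (array([ 0.62172336, -0.02161854,  0.25076112]), [np.float64(0.002100549398708694), np.float64(0.002100549398708645)])
handle tip [ 0.49755889 -0.17515143  0.045     ]
open? [ 0.65072695 -0.2486399   0.045     ]
handle tip [ 0.49244644 -0.1827243   0.045     ]
cupTL [ 0.66231508 -0.21169472  0.045     ]
TR [ 0.65211902 -0.25789123  0.045     ]
```

View pics/c1.png

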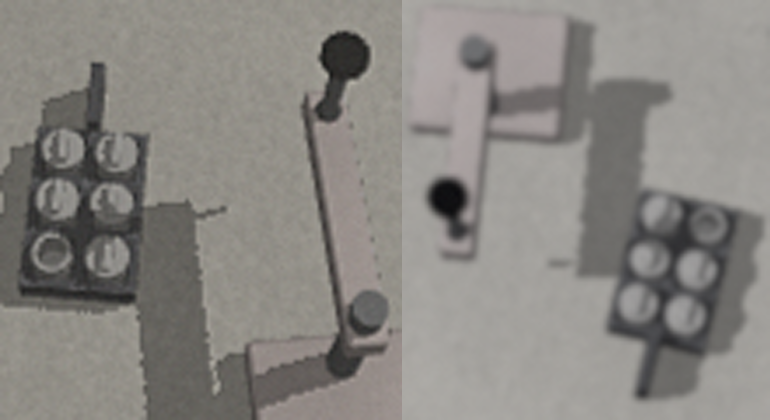

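The left crop is the scene view and the right crop is the top view. The candidates are:
- **Grey block:** scene px (275,285), with capped cups and a fin. This is the one I want.
- **Green look-alikes:** (270,198) and (125,295).
- **Red look-alike:** (180,217).
- **Bare rack:** (223,379).

The open cup is scene (264,297) and top (303,174), which is the far end from the fin on the -y side. The black cap is at (348,240) and triangulates to z=0.251, matching the 0.250 given.

I'll move the wrist camera over it now.

apply_moves([
  {"fingers": 87, "delta_pos": [-422, 311, 0], "angular": [0, 0, 32]},
  {"fingers": 87, "delta_pos": [-422, 311, 0], "angular": [0, 0, 32]},
  {"fingers": 87, "delta_pos": [-422, 311, 0], "angular": [0, 0, 32]},
  {"fingers": 87, "delta_pos": [-422, 311, 0], "angular": [0, 0, 32]},
  {"fingers": 87, "delta_pos": [-422, 311, 0], "angular": [0, 0, 32]},
  {"fingers": 87, "delta_pos": [-422, 311, 0], "angular": [0, 0, 32]},
  {"fingers": 87, "delta_pos": [-422, 311, 0], "angular": [0, 0, 32]},
  {"fingers": 87, "delta_pos": [-422, 311, 0], "angular": [0, 0, 32]},
  {"fingers": 87, "delta_pos": [-422, 311, 0], "angular": [0, 0, 32]},
  {"fingers": 87, "delta_pos": [-422, 311, 0], "angular": [0, 0, 32]},
])

```text
clock: 1.1
tool_pos: [0.5032, -0.2245, 0.2265]
orientation: [180.0, -0.0, 167.6]
force: [0.8, -0.7, 0.8]
opening: 0.0871
gripper_force: 0.0
```

apply_moves([
  {"fingers": 87, "delta_pos": [0, 0, 0], "angular": [0, 0, 0]},
  {"fingers": 87, "delta_pos": [0, 0, 0], "angular": [0, 0, 0]},
])

```text
clock: 1.3
tool_pos: [0.5029, -0.2253, 0.2261]
orientation: [-180.0, -0.1, 167.8]
force: [-0.3, -0.6, 1.0]
opening: 0.087
gripper_force: 0.0
```

Run:
```python
from h import *
o=ctrl.get_obs(); im=ctrl.snapshot("wrist")[:,:,::-1]; cv2.imwrite("pics/w1.png",im)
np.save("w1.npy",np.r_[o['tool_pos'],o['orientation']]); print(o)
```

```text
{'clock': 1.3, 'joint_pos': array([-3.76799471e+00,  8.95075459e+00, -1.50901015e+01, -8.41904628e-03,
       -6.60134240e+01, -9.84285195e+01]), 'qvel': array([-2.4073514 , -0.49246874, -0.43622386,  0.10936038, -0.10848534,
        0.47299733]), 'tau': array([ 1.42755557e+00, -4.09645486e+01,  2.87367511e+01,  6.73153237e+00,
       -9.88525077e-03, -1.55691798e-01]), 'tool_pos': array([ 0.50289787, -0.22528494,  0.22614235]), 'orientation': array([-1.79999650e+02, -5.48210236e-02,  1.67800059e+02]), 'force': array([-0.32478337, -0.64839579,  1.01441746]), 'moment': array([-0.12072216,  0.0508788 ,  0.0076547 ]), 'gripper_force': 0.0, 'opening': 0.08699455440274384}
```

View pics/w1.png

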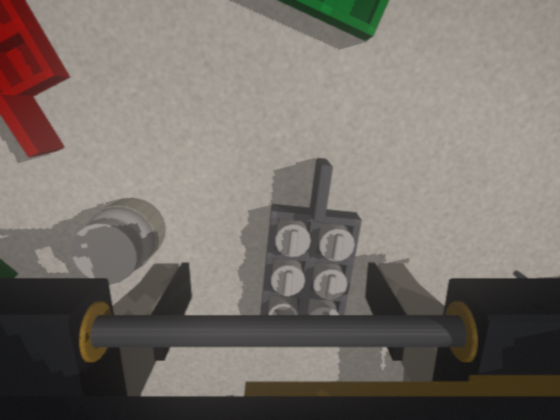

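The wrist view shows the grey block with its fin at (322,160)-(321,215). The gripper bar hides the open cup, and the jar is off to the left at (105,245). I'll shift 120 mm along -x (tool) so the whole block shows.

apply_moves([
  {"fingers": 87, "delta_pos": [-120, -10, 0], "angular": [0, 0, 0]},
  {"fingers": 87, "delta_pos": [-120, -10, 0], "angular": [0, 0, 0]},
  {"fingers": 87, "delta_pos": [-120, -10, 0], "angular": [0, 0, 0]},
  {"fingers": 87, "delta_pos": [-120, -10, 0], "angular": [0, 0, 0]},
  {"fingers": 87, "delta_pos": [-120, -10, 0], "angular": [0, 0, 0]},
  {"fingers": 87, "delta_pos": [-120, -10, 0], "angular": [0, 0, 0]},
])

```text
clock: 1.95
tool_pos: [0.6164, -0.2628, 0.2266]
orientation: [180.0, -0.0, 167.6]
force: [-0.6, -0.6, 0.8]
opening: 0.0871
gripper_force: 0.0
```

Run:
```python
from h import *
o=ctrl.get_obs(); im=ctrl.snapshot("wrist")[:,:,::-1]; cv2.imwrite("pics/w2.png",im)
np.save("w2.npy",np.r_[o['tool_pos'],o['orientation']]); print(o['tool_pos'],o['orientation'],o['qvel'].max())
cv2.imwrite("pics/w2c.png",cv2.resize(im[10:260,180:480],None,fx=2.4,fy=2.4,interpolation=2))
```

```text
[ 0.61638197 -0.26278382  0.22664087] [ 1.79998683e+02 -2.42601503e-02  1.67562116e+02] 0.5475527897100455
```

View pics/w2c.png

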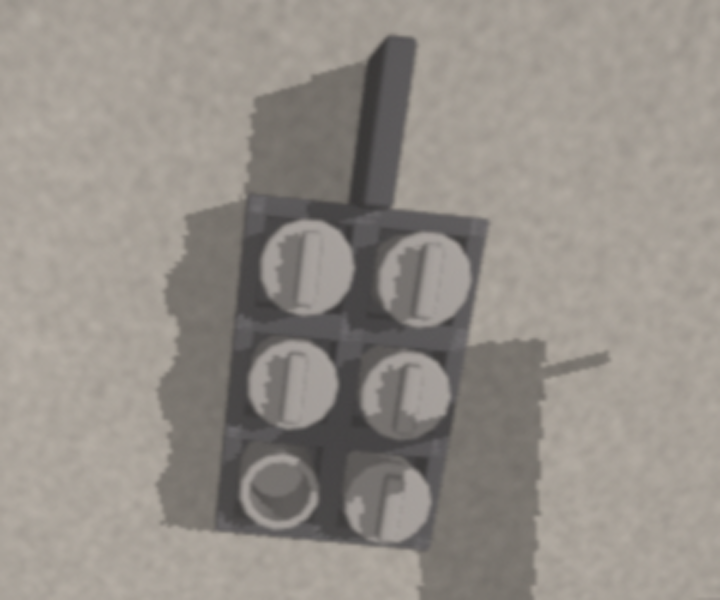

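The crop (offset 180,10, scale 2.4) shows the open cup's rim centred at (279,491), the fin's top face from (402,39) to (373,207), and the block's corners at (248,194), (488,219), (217,530) and (428,550).

Run:
```python
from h import *
def wc(n):
    a=np.load(n+".npy"); return cam("wrist",dict(tool_pos=a[:3],orientation=a[3:]))
c1,c2,cs,ct=wc("w1"),wc("w2"),cam("scene"),cam("top")
px=lambda u,v:(u/2.4+180,v/2.4+10)
cup=onz(c2,*px(279,491),.042);print("cup",cup, "tri",tri([ray(c2,*px(279,491)),ray(cs,264.3,297),ray(ct,302.7,174)]))
a=onz(c2,*px(402,39),.049);b=onz(c2,*px(373,207),.049);print("fin",a,b,np.linalg.norm(a-b),np.degrees(np.arctan2(*(b-a)[1::-1])))
print("fin end tri",tri([ray(c2,*px(402,39)),ray(c1,323.5,159)]))
C=[onz(c2,*px(*p),.028) for p in((248,194),(488,219),(217,530),(428,550))]
o=np.mean(C,0);print("origin",o,[np.linalg.norm(C[i]-C[j]) for i,j in((0,1),(2,3),(0,2),(1,3))])
d=C[2]+C[3]-C[0]-C[1];yaw=np.arctan2(d[1],d[0]);print("yaw",np.degrees(yaw))
r=np.array([[np.cos(yaw),-np.sin(yaw)],[np.sin(yaw),np.cos(yaw)]])
print("cup pred",o[:2]+r@[.046,-.023],"handle",o[:2]+r@[-.104,0],"fin end pred",o[:2]+r@[-.1285,0])
# cap: circle fits
for n,c,(x0,y0,x1,y1) in(("scene",cs,(330,225,365,258)),("top",ct,(215,155,240,177))):
    im=cv2.imread(f"pics/{n}0.png")[y0:y1,x0:x1].max(2); m=(im<45).astype('uint8')
    k=cv2.findContours(m,0,1)[0]; k=max(k,key=cv2.contourArea); print(n,cv2.minEnclosingCircle(k)[0]+np.array([x0,y0]),cv2.minEnclosingCircle(k)[1],cv2.boundingRect(k))
for nm,s,t in(("bottle",(449,240),(127,183)),("tipbox",(420,205),(136,238)),("jar",(208,262),(349,205))):print(nm,tri([ray(cs,*s),ray(ct,*t)])[0])
```

```text
cup [ 0.64389428 -0.25093415  0.042     ] tri (array([ 0.6455038 , -0.25246149,  0.0412291 ]), [np.float64(0.0019864476094139894), np.float64(0.002647800918442119), np.float64(0.004198934512751161)])
fin [ 0.48784216 -0.17568556  0.049     ] [ 0.54074876 -0.19483122  0.049     ] 0.05626424048323427 -19.894006122455057
fin end tri (array([ 0.48419206, -0.17350332,  0.02783193]), [np.float64(0.002307234796250582), np.float64(0.0023072347962506293)])
origin [ 0.6078429  -0.21501808  0.028     ] [np.float64(0.09542513937514671), np.float64(0.09462797839422694), np.float64(0.14107520941022667), np.float64(0.1412879503942532)]
yaw -17.846848848068
cup pred [ 0.64458044 -0.25100909] handle [ 0.50884747 -0.18314481] fin end pred [ 0.48552643 -0.1756362 ]
scene [347.90909004 240.63636398] 6.637087821960449 (12, 9, 13, 14)
top [227.60638332 166.96808529] 5.221434593200684 (9, 7, 9, 11)
bottle [0.62984036 0.30769824 0.11868146]
tipbox [0.46489698 0.30185981 0.05741058]
jar [ 0.51914999 -0.39157834  0.08309825]
```

Cup, origin, fin and yaw (about -18°) agree to within 1-2 mm. The cup rim triangulates to 41 mm, against 42 expected. I'll hover over the handle at (0.509,-0.183).

apply_moves([
  {"fingers": 60, "delta_pos": [122, 54, 90], "angular": [0, 0, 6]},
  {"fingers": 60, "delta_pos": [122, 54, 90], "angular": [0, 0, 6]},
  {"fingers": 60, "delta_pos": [122, 54, 90], "angular": [0, 0, 6]},
  {"fingers": 60, "delta_pos": [122, 54, 90], "angular": [0, 0, 6]},
  {"fingers": 60, "delta_pos": [122, 54, 90], "angular": [0, 0, 6]},
  {"fingers": 60, "delta_pos": [122, 54, 90], "angular": [0, 0, 6]},
])

```text
clock: 2.6
tool_pos: [0.5112, -0.1834, 0.1381]
orientation: [180.0, 0.2, 161.7]
force: [0.3, 0.1, 0.8]
opening: 0.0601
gripper_force: 0.0
```

Run:
```python
from h import *
def wc(n):
    a=np.load(n+".npy"); return cam("wrist",dict(tool_pos=a[:3],orientation=a[3:]))
o=ctrl.get_obs();im=ctrl.snapshot("wrist")[:,:,::-1]; cv2.imwrite("pics/w3.png",im)
c3=cam("wrist",o)
print(o['tool_pos'],o['orientation'])
X=np.array([.4865,-.1757,.049])
print("w1",proj(wc("w1"),X),"w2",proj(wc("w2"),X),"scene",proj(cam("scene"),X),"w3",proj(c3,X), "grasp in w3",proj(c3,[.509,-.183,.049]),proj(c3,o['tool_pos']))
```

```text
[ 0.51115847 -0.18336818  0.13810139] [1.79980473e+02 1.61385599e-01 1.61693251e+02]
w1 (np.float64(326.7640821006864), np.float64(165.67526252883786)) w2 (np.float64(347.26472523778705), np.float64(24.384400544211672)) scene (np.float64(277.01225264686923), np.float64(242.33643192352048)) w3 (np.float64(278.42306051430614), np.float64(187.65307372837907)) grasp in w3 (np.float64(278.5556758498169), np.float64(219.34782423421296)) (np.float64(279.2314741040419), np.float64(281.5502134352721))
```

View pics/w3.png

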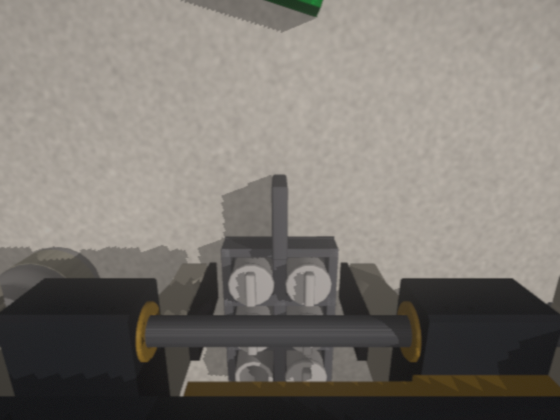

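In the wrist view the fin runs straight up from (280,177) to (281,240), centred and parallel between the fingers, so the yaw is right. The fin's end sits a few mm nearer the robot than predicted, so I'll back off 5 mm and descend.

apply_moves([
  {"fingers": 60, "delta_pos": [5, 0, 40], "angular": [0, 0, 0]},
  {"fingers": 60, "delta_pos": [5, 0, 75], "angular": [0, 0, 0]},
  {"fingers": 60, "delta_pos": [5, 0, 100], "angular": [0, 0, 0]},
  {"fingers": 60, "delta_pos": [5, 0, 115], "angular": [0, 0, 0]},
  {"fingers": 60, "delta_pos": [5, 0, 119], "angular": [0, 0, 0]},
  {"fingers": 60, "delta_pos": [5, 0, 119], "angular": [0, 0, 0]},
  {"fingers": 60, "delta_pos": [5, 0, 119], "angular": [0, 0, 0]},
])

```text
clock: 3.35
tool_pos: [0.5065, -0.1819, 0.0185]
orientation: [180.0, 0.1, 161.6]
force: [-0.3, 0.3, 0.4]
opening: 0.0601
gripper_force: 0.0
```

apply_moves([
  {"fingers": 10, "delta_pos": [0, 0, 0], "angular": [0, 0, 0]},
  {"fingers": 10, "delta_pos": [0, 0, 0], "angular": [0, 0, 0]},
  {"fingers": 10, "delta_pos": [0, 0, 0], "angular": [0, 0, 0]},
  {"fingers": 10, "delta_pos": [0, 0, 0], "angular": [0, 0, 0]},
  {"fingers": 10, "delta_pos": [0, 0, 0], "angular": [0, 0, 0]},
  {"fingers": 10, "delta_pos": [0, 0, 0], "angular": [0, 0, 0]},
  {"fingers": 10, "delta_pos": [0, 0, 0], "angular": [0, 0, 0]},
  {"fingers": 10, "delta_pos": [0, 0, 0], "angular": [0, 0, 0]},
])

```text
clock: 4.15
tool_pos: [0.5054, -0.1814, 0.0176]
orientation: [180.0, 0.0, 161.7]
force: [0.8, 2.0, 0.4]
opening: 0.012
gripper_force: 30.0
```

Run:
```python
from h import *
o=ctrl.get_obs();print(o)
```

```text
{'clock': 4.15, 'joint_pos': array([ 1.17976643e+00,  2.09904667e+01, -3.09140310e+01, -4.23558090e-03,
       -3.80896492e+01, -1.09511463e+02]), 'qvel': array([ 0.0181987 ,  0.03133797,  0.04242271,  0.12157379,  0.10125956,
       -0.04885394]), 'tau': array([ -1.03883285, -48.38816643,  18.96344304,   4.62034464,
        -0.09248239,  -0.25288529]), 'tool_pos': array([ 0.50539972, -0.18141536,  0.01758257]), 'orientation': array([1.79995582e+02, 4.64418858e-03, 1.61664970e+02]), 'force': array([0.84543099, 1.95217643, 0.36322033]), 'moment': array([ 0.56014158, -0.01024071,  0.254598  ]), 'gripper_force': 29.987004697322845, 'opening': 0.012041307754520659}
```

Gripped, with an opening of 12.0 mm (the fin's thickness). I'll slide toward the needle by about (-23, +229) mm in world axes, which is about (94, 211) in tool axes.

apply_moves([
  {"fingers": 10, "delta_pos": [5, 10, 0], "angular": [0, 0, 0]},
  {"fingers": 10, "delta_pos": [12, 27, 0], "angular": [0, 0, 0]},
  {"fingers": 10, "delta_pos": [21, 47, 0], "angular": [0, 0, 0]},
  {"fingers": 10, "delta_pos": [30, 67, 0], "angular": [0, 0, 0]},
  {"fingers": 10, "delta_pos": [39, 88, 0], "angular": [0, 0, 0]},
  {"fingers": 10, "delta_pos": [48, 108, 0], "angular": [0, 0, 0]},
  {"fingers": 10, "delta_pos": [57, 128, 0], "angular": [0, 0, 0]},
  {"fingers": 10, "delta_pos": [66, 148, 0], "angular": [0, 0, 0]},
  {"fingers": 10, "delta_pos": [74, 166, 0], "angular": [0, 0, 0]},
  {"fingers": 10, "delta_pos": [80, 180, 0], "angular": [0, 0, 0]},
])

```text
clock: 5.15
tool_pos: [0.4853, 0.0155, 0.0175]
orientation: [-180.0, -0.0, 161.6]
force: [0.8, -3.0, 0.8]
opening: 0.0116
gripper_force: 30.0
```

apply_moves([
  {"fingers": 10, "delta_pos": [5, 11, 0], "angular": [0, 0, 0]},
  {"fingers": 10, "delta_pos": [9, 20, 0], "angular": [0, 0, 0]},
  {"fingers": 10, "delta_pos": [12, 27, 0], "angular": [0, 0, 0]},
  {"fingers": 10, "delta_pos": [14, 31, 0], "angular": [0, 0, 0]},
  {"fingers": 10, "delta_pos": [14, 31, 0], "angular": [0, 0, 0]},
  {"fingers": 10, "delta_pos": [14, 31, 0], "angular": [0, 0, 0]},
])

```text
clock: 5.75
tool_pos: [0.4825, 0.0485, 0.0176]
orientation: [180.0, -0.0, 161.7]
force: [-3.0, 2.9, 2.0]
opening: 0.0118
gripper_force: 30.0
```

Run:
```python
from h import *
o=ctrl.get_obs();print(o['tool_pos'],o['orientation'],o['force'])
s=ctrl.snapshot("scene")[:,:,::-1];t=ctrl.snapshot("top")[:,:,::-1]
cv2.imwrite("pics/scene2.png",s);cv2.imwrite("pics/top2.png",t)
f=lambda i:cv2.resize(i,None,fx=4,fy=4,interpolation=2)
cv2.imwrite("pics/c2.png",np.hstack([f(s[205:335,285:385]),f(t[110:240,180:280])]))
```

```text
[0.48246551 0.04849244 0.01755847] [ 1.79982330e+02 -7.86915161e-03  1.61653640e+02] [-2.988303    2.88411226  2.01170545]
```

View pics/c2.png

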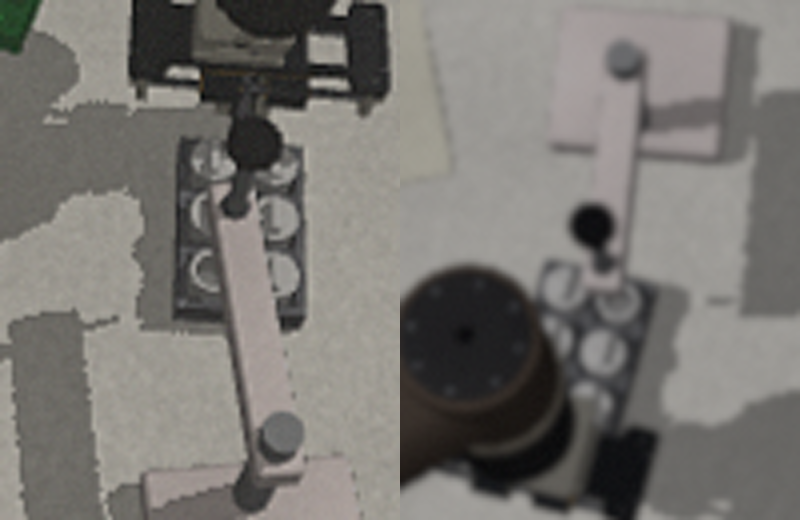

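In the scene half (left) the block sits under the arm, with the open cup's rim about (207,269), partly behind the arm. In the top half (right) the arm end hides the cap column and the cup ring is near (620,297).

I'll release, back off and look from low in front with a tilted wrist view. First I need the tilt numbers.

Run:
```python
from h import *
cs,ct=cam("scene"),cam("top")
print("cup scene",onz(cs,285+207/4,205+269/4,.042),"top",onz(ct,180+(620-400)/4,110+297/4,.042))
print("cap scene",onz(cs,347.9,240.6,.247),"top",onz(ct,227.6,167,.247))
o=ctrl.get_obs()
Rt=R.from_euler('xyz',o['orientation'],degrees=True);T=o['tool_pos']
# view poses: tilt 40 forward, yaw 180
for ph in(155,180):
    Rg=R.from_euler('z',ph-180,degrees=True)*R.from_euler('y',-40,degrees=True)*R.from_euler('xyz',[180,0,180],degrees=True)
    m=ctrl.camera_params("wrist")['mount']; ax=Rg.as_matrix()
    h=np.r_[np.cos(np.radians(ph-180)),np.sin(np.radians(ph-180)),0]
    campos=np.array([.622,-.022,0])-.26*h+[0,0,.26]
    tcp=campos-ax@m[:3,3]
    print(ph,"z axis",ax[:,2],"tcp",tcp,"delta mm",Rt.inv().apply(tcp-T)*1e3,"rotvec",np.degrees((Rt.inv()*Rg).as_rotvec()))
```

```text
cup scene [ 0.62150008 -0.02379168  0.042     ] top [ 0.62598848 -0.02867755  0.042     ]
cap scene [ 0.62197987 -0.0191846   0.247     ] top [ 0.61929052 -0.02203713  0.247     ]
155 z axis [ 0.58256342 -0.27165378 -0.76604444] tcp [0.53641242 0.01840362 0.19460297] delta mm [ -60.57802589  -11.41013118 -177.04575962] rotvec [  2.33543747 -39.95935794   6.36582203]
180 z axis [ 6.42787610e-01  1.22464680e-16 -7.66044443e-01] tcp [ 0.527356   -0.02155276  0.19460297] delta mm [ -64.56555361  -52.18549699 -177.05831061] rotvec [ -6.3895778  -39.65278937 -17.60813153]
```

apply_moves([
  {"fingers": 60, "delta_pos": [0, 0, 0], "angular": [0, 0, 0]},
  {"fingers": 60, "delta_pos": [0, 0, 0], "angular": [0, 0, 0]},
  {"fingers": 60, "delta_pos": [0, 0, 0], "angular": [0, 0, 0]},
  {"fingers": 60, "delta_pos": [0, 0, 0], "angular": [0, 0, 0]},
])

```text
clock: 6.25
tool_pos: [0.4826, 0.0482, 0.0175]
orientation: [-180.0, 0.0, 161.6]
force: [0.3, -0.6, 0.4]
opening: 0.0382
gripper_force: 0.0
```

apply_moves([
  {"fingers": 60, "delta_pos": [0, 0, -40], "angular": [0, 0, 0]},
  {"fingers": 60, "delta_pos": [0, 0, -90], "angular": [0, 0, 0]},
  {"fingers": 60, "delta_pos": [0, 0, -140], "angular": [0, 0, 0]},
  {"fingers": 60, "delta_pos": [0, -20, -177], "angular": [0, -8, 0]},
  {"fingers": 60, "delta_pos": [-30, -40, -177], "angular": [-2, -16, -4]},
  {"fingers": 60, "delta_pos": [-65, -52, -177], "angular": [-6.4, -39.7, -17.6]},
  {"fingers": 60, "delta_pos": [-65, -52, -177], "angular": [-6.4, -39.7, -17.6]},
  {"fingers": 60, "delta_pos": [-65, -52, -177], "angular": [-6.4, -39.7, -17.6]},
  {"fingers": 60, "delta_pos": [-65, -52, -177], "angular": [-6.4, -39.7, -17.6]},
  {"fingers": 60, "delta_pos": [-65, -52, -177], "angular": [-6.4, -39.7, -17.6]},
])

```text
clock: 7.25
tool_pos: [0.5431, -0.0394, 0.2389]
orientation: [177.9, 36.4, -180.0]
force: [-0.9, 0.5, -0.7]
opening: 0.0602
gripper_force: 0.0
```

apply_moves([
  {"fingers": 60, "delta_pos": [0, 0, 0], "angular": [0, 0, 0]},
  {"fingers": 60, "delta_pos": [0, 0, 0], "angular": [0, 0, 0]},
  {"fingers": 60, "delta_pos": [0, 0, 0], "angular": [0, 0, 0]},
])

```text
clock: 7.55
tool_pos: [0.5432, -0.0373, 0.2362]
orientation: [178.0, 36.0, -179.9]
force: [-0.5, -0.7, -0.5]
opening: 0.06
gripper_force: 0.0
```

Run:
```python
from h import *
o=ctrl.get_obs(); im=ctrl.snapshot("wrist")[:,:,::-1]; cv2.imwrite("pics/w4.png",im)
np.save("w4.npy",np.r_[o['tool_pos'],o['orientation']]); print(o['tool_pos'],o['orientation'],abs(o['qvel']).max())
print(proj(cam("wrist",o),[.622,-.022,.042]),proj(cam("wrist",o),[.622,-.022,.115]))
```

```text
[ 0.54322775 -0.03733498  0.23619828] [ 178.01480194   36.03078455 -179.87316784] 0.27620076210624583
(np.float64(286.7302564530115), np.float64(138.05842103698177)) (np.float64(290.15480561114714), np.float64(194.84594135776842))
```

View pics/w4.png

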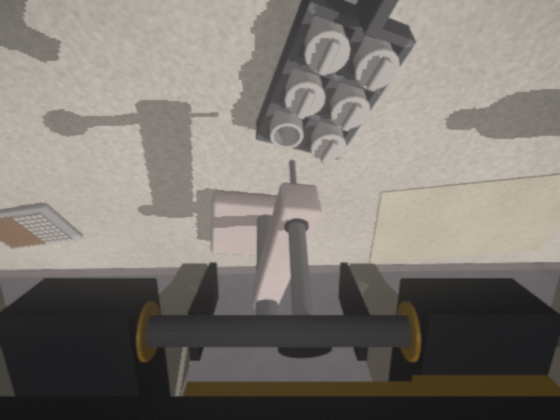

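The tilted view shows it well. The needle runs from its tip at about (293,160) up to the arm at (294,188), and the open cup's rim is at about (286,133), so the cup needs a few mm toward +y. I'll take a second azimuth from the -y side to pin both axes.

Run:
```python
from h import *
o=ctrl.get_obs()
Rt=R.from_euler('xyz',o['orientation'],degrees=True);T=o['tool_pos']
m=ctrl.camera_params("wrist")['mount']
for a in(20,40,60):
    Rg=R.from_euler('z',a,degrees=True)*R.from_euler('y',-36,degrees=True)*R.from_euler('xyz',[180,0,180],degrees=True)
    ax=Rg.as_matrix();h=np.r_[np.cos(np.radians(a)),np.sin(np.radians(a)),0]
    tcp=np.array([.622,-.022,0])-.28*h+[0,0,.28]-ax@m[:3,3]
    print(a,tcp,np.round(Rt.inv().apply(tcp-T)*1e3,1),np.round(np.degrees((Rt.inv()*Rg).as_rotvec()),1))
```

```text
20 [ 0.51054186 -0.06204617  0.20358506] [ 45.7 -24.9   6.2] [ -9.7   0.3 -16.1]
40 [ 0.5309602  -0.09775202  0.20358506] [ 29.3 -61.1  16.9] [-21.5   0.6 -32.2]
60 [ 0.56235929 -0.12432106  0.20358506] [  3.9 -88.4  34.4] [-33.3   0.9 -48.3]
```

apply_moves([
  {"fingers": 30, "delta_pos": [23, -12, 3], "angular": [-4, 0, -8]},
  {"fingers": 30, "delta_pos": [46, -25, 6], "angular": [-10, 0, -16]},
  {"fingers": 30, "delta_pos": [46, -25, 6], "angular": [-10, 0, -16]},
  {"fingers": 30, "delta_pos": [29, -61, 17], "angular": [-21.5, 0.6, -32]},
  {"fingers": 30, "delta_pos": [29, -61, 17], "angular": [-21.5, 0.6, -32]},
  {"fingers": 30, "delta_pos": [29, -61, 17], "angular": [-21.5, 0.6, -32]},
  {"fingers": 30, "delta_pos": [4, -88, 34], "angular": [-33.3, 0.9, -48.3]},
  {"fingers": 30, "delta_pos": [4, -88, 34], "angular": [-33.3, 0.9, -48.3]},
  {"fingers": 30, "delta_pos": [4, -88, 34], "angular": [-33.3, 0.9, -48.3]},
  {"fingers": 30, "delta_pos": [4, -88, 34], "angular": [-33.3, 0.9, -48.3]},
])

```text
clock: 8.6
tool_pos: [0.5629, -0.1238, 0.2042]
orientation: [-179.7, 33.7, -141.0]
force: [0.3, 0.5, -0.3]
opening: 0.0297
gripper_force: 0.0
```

apply_moves([
  {"fingers": 30, "delta_pos": [0, 0, 0], "angular": [0, 0, 0]},
  {"fingers": 30, "delta_pos": [0, 0, 0], "angular": [0, 0, 0]},
  {"fingers": 30, "delta_pos": [0, 0, 0], "angular": [0, 0, 0]},
])

```text
clock: 8.9
tool_pos: [0.561, -0.124, 0.2035]
orientation: [-179.8, 33.5, -141.5]
force: [-0.6, -0.3, -0.2]
opening: 0.03
gripper_force: 0.0
```

Run:
```python
from h import *
o=ctrl.get_obs(); im=ctrl.snapshot("wrist")[:,:,::-1]; cv2.imwrite("pics/w5.png",im)
np.save("w5.npy",np.r_[o['tool_pos'],o['orientation']]); print(o['tool_pos'],o['orientation'],abs(o['qvel']).max())
c=cam("wrist",o);u,v=proj(c,[.622,-.022,.042]);print(u,v,proj(c,[.622,-.022,.115]))
a=cv2.imread("pics/w4.png")[100:220,240:340]; x,y=int(u)-50,max(0,int(v)-35);print(x,y)
b=im[y:y+120,x:x+100]
f=lambda i:cv2.resize(i,None,fx=4,fy=4,interpolation=2)
cv2.imwrite("pics/c3.png",np.hstack([f(a),f(b)]))
```

```text
[ 0.56101122 -0.12395989  0.20347391] [-179.75259848   33.54278953 -141.49533005] 0.8862219863482544
319.8743571088817 193.0804746726644 (np.float64(325.52100670889206), np.float64(253.7294109525472))
269 158
```

View pics/c3.png

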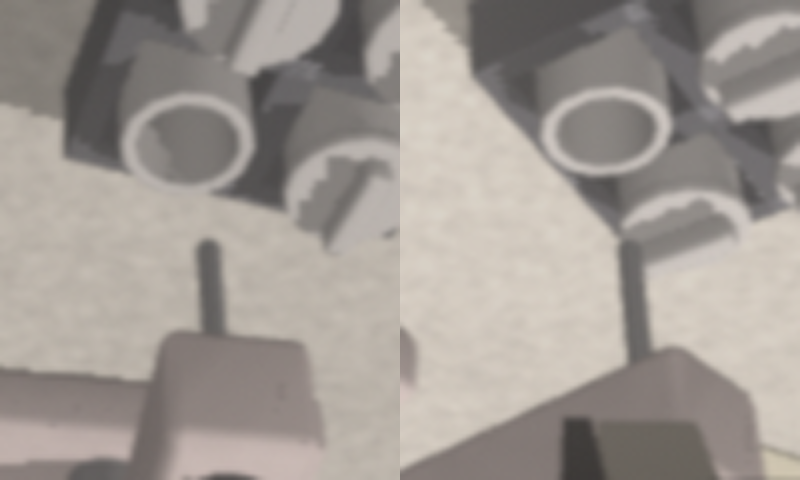

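In the zoomed views (w4 left, w5 right), the rim centres are (188,143) and (205,131). The needle tips are (208,242) and (230,242), with needle lines to (214,325) and (241,355). Next I'll triangulate the rim and needle from the two views.

Run:
```python
from h import *
def wc(n):
    a=np.load(n+".npy"); return cam("wrist",dict(tool_pos=a[:3],orientation=a[3:]))
c4,c5=wc("w4"),wc("w5")
p4=lambda u,v:(240+u/4,100+v/4); p5=lambda u,v:(269+u/4,158+v/4)
rim=tri([ray(c4,*p4(188,143)),ray(c5,*p5(205,131))])
tip=tri([ray(c4,*p4(208,243)),ray(c5,*p5(230,243))])
print("rim",rim,onz(c4,*p4(188,143),.042),onz(c5,*p5(205,131),.042));print("tip",tip)
# vertical-line from two planes: normal horiz comps
A=[];b=[]
for c,q1,q2 in((c4,p4(207,250),p4(214,325)),(c5,p5(230,250),p5(241,355))):
    o,d1=ray(c,*q1);_,d2=ray(c,*q2); n=np.cross(d1,d2);n/=np.linalg.norm(n); print("n",n)
    # use mid ray vertical plane
    d=d1+d2; n=np.array([d[1],-d[0]])/np.hypot(*d[:2]); A.append(n);b.append(n@o[:2])
nd=np.linalg.solve(A,b);print("needle xy",nd,"rim-needle mm",(rim[0][:2]-nd)*1e3)
ob=ctrl.get_obs();print(ob['tool_pos'],ob['orientation'])
Rt=R.from_euler('xyz',ob['orientation'],degrees=True)
# move back to hover above handle (0.4826,0.0484) yaw 161.65 tool down
Rg=R.from_euler('xyz',[180,0,161.65],degrees=True)
for P in([.45,-.03,.20],[.4826,.0484,.12]):print(np.round(Rt.inv().apply(np.array(P)-ob['tool_pos'])*1e3,1),np.round(np.degrees((Rt.inv()*Rg).as_rotvec()),1))
```

```text
rim (array([ 0.62194315, -0.02113779,  0.03825226]), [np.float64(5.4628502570549785e-05), np.float64(5.462850257035089e-05)]) [ 0.61858566 -0.02145239  0.042     ] [ 0.61921805 -0.02413478  0.042     ]
tip (array([ 0.62019421, -0.01808293,  0.07464217]), [np.float64(0.00013534196743187046), np.float64(0.00013534196743169745)])
n [ 0.12066948 -0.99254725  0.016995  ]
n [ 0.74481037 -0.66727302  0.00205878]
needle xy [ 0.6201729  -0.01822443] rim-needle mm [ 1.77025179 -2.91336698]
[ 0.56098873 -0.12367981  0.20383425] [-179.70481029   33.56710948 -141.41085179]
[ 25.7 142.4 -13.2] [16.4 30.9 55.2]
[  8.  183.9  94.4] [16.4 30.9 55.2]
```

Both views agree within 0.2 mm: the cup is off the needle by (+1.8, -2.9) mm and the needle tip is about 75-78 mm up. I'll go back, regrasp and correct.

apply_moves([
  {"fingers": 40, "delta_pos": [26, 142, -13], "angular": [16.4, 30.9, 55.2]},
  {"fingers": 40, "delta_pos": [26, 142, -13], "angular": [16.4, 30.9, 55.2]},
  {"fingers": 40, "delta_pos": [26, 142, -13], "angular": [16.4, 30.9, 55.2]},
  {"fingers": 40, "delta_pos": [26, 142, -13], "angular": [16.4, 30.9, 55.2]},
  {"fingers": 40, "delta_pos": [26, 142, -13], "angular": [16.4, 30.9, 55.2]},
  {"fingers": 40, "delta_pos": [26, 142, -13], "angular": [16.4, 30.9, 55.2]},
  {"fingers": 40, "delta_pos": [26, 142, -13], "angular": [16.4, 30.9, 55.2]},
  {"fingers": 40, "delta_pos": [26, 142, -13], "angular": [16.4, 30.9, 55.2]},
  {"fingers": 40, "delta_pos": [26, 142, -13], "angular": [16.4, 30.9, 55.2]},
  {"fingers": 40, "delta_pos": [26, 142, -13], "angular": [16.4, 30.9, 55.2]},
])

```text
clock: 9.95
tool_pos: [0.4504, -0.0302, 0.2007]
orientation: [-179.9, 0.0, 161.5]
force: [0.4, 0.1, -0.6]
opening: 0.04
gripper_force: 0.0
```

Run:
```python
from h import *
ob=ctrl.get_obs();print(ob['tool_pos'],ob['orientation'])
Rt=R.from_euler('xyz',ob['orientation'],degrees=True)
Rg=R.from_euler('xyz',[180,0,161.65],degrees=True)
for P in([.4826,.0484,.12],):print(np.round(Rt.inv().apply(np.array(P)-ob['tool_pos'])*1e3,1),np.round(np.degrees((Rt.inv()*Rg).as_rotvec()),1))
```

```text
[ 0.45042077 -0.03015629  0.20067504] [-1.79939679e+02  3.83147253e-02  1.61459011e+02]
[-5.5 84.8 80.6] [-0.1  0.  -0.2]
```

apply_moves([
  {"fingers": 40, "delta_pos": [-3, 42, 40], "angular": [0, 0, 0]},
  {"fingers": 40, "delta_pos": [-5.5, 80, 70], "angular": [0, 0, 0]},
  {"fingers": 40, "delta_pos": [-5.5, 84.8, 85], "angular": [0, 0, 0]},
  {"fingers": 40, "delta_pos": [-5.5, 84.8, 100], "angular": [0, 0, 0]},
  {"fingers": 40, "delta_pos": [-5.5, 84.8, 130], "angular": [0, 0, 0]},
  {"fingers": 40, "delta_pos": [-5.5, 84.8, 160], "angular": [0, 0, 0]},
  {"fingers": 40, "delta_pos": [-5.5, 84.8, 178], "angular": [0, 0, 0]},
  {"fingers": 40, "delta_pos": [-5.5, 84.8, 182.5], "angular": [0, 0, 0]},
  {"fingers": 40, "delta_pos": [-5.5, 84.8, 182.5], "angular": [0, 0, 0]},
  {"fingers": 40, "delta_pos": [-5.5, 84.8, 182.5], "angular": [0, 0, 0]},
])

```text
clock: 10.95
tool_pos: [0.4834, 0.0481, 0.0186]
orientation: [179.9, 0.1, 161.7]
force: [0.4, 0.8, 0.5]
opening: 0.0397
gripper_force: 0.0
```

apply_moves([
  {"fingers": 10, "delta_pos": [0, 0, 0], "angular": [0, 0, 0]},
  {"fingers": 10, "delta_pos": [0, 0, 0], "angular": [0, 0, 0]},
  {"fingers": 10, "delta_pos": [0, 0, 0], "angular": [0, 0, 0]},
  {"fingers": 10, "delta_pos": [0, 0, 0], "angular": [0, 0, 0]},
  {"fingers": 10, "delta_pos": [0, 0, 0], "angular": [0, 0, 0]},
  {"fingers": 10, "delta_pos": [0, 0, 0], "angular": [0, 0, 0]},
  {"fingers": 10, "delta_pos": [0, 0, 0], "angular": [0, 0, 0]},
])

```text
clock: 11.65
tool_pos: [0.4832, 0.0476, 0.0177]
orientation: [180.0, 0.1, 161.7]
force: [-1.5, 1.2, 4.6]
opening: 0.0119
gripper_force: 30.0
```

apply_moves([
  {"fingers": 10, "delta_pos": [1.3, 1.3, 0], "angular": [0, 0, 0]},
  {"fingers": 10, "delta_pos": [2.7, 2.6, 0], "angular": [0, 0, 0]},
  {"fingers": 10, "delta_pos": [2.7, 2.6, 0], "angular": [0, 0, 0]},
  {"fingers": 10, "delta_pos": [2.7, 2.6, 0], "angular": [0, 0, 0]},
  {"fingers": 10, "delta_pos": [2.7, 2.6, 0], "angular": [0, 0, 0]},
])

```text
clock: 12.15
tool_pos: [0.4814, 0.0507, 0.0176]
orientation: [180.0, 0.1, 161.7]
force: [3.3, -2.9, 5.2]
opening: 0.012
gripper_force: 30.0
```

Moved by (-1.8, +3.1) mm. I'll release, lift, and repeat the front view.

apply_moves([
  {"fingers": 50, "delta_pos": [0, 0, 0], "angular": [0, 0, 0]},
  {"fingers": 50, "delta_pos": [0, 0, 0], "angular": [0, 0, 0]},
  {"fingers": 50, "delta_pos": [0, 0, 0], "angular": [0, 0, 0]},
  {"fingers": 50, "delta_pos": [0, 0, 0], "angular": [0, 0, 0]},
  {"fingers": 50, "delta_pos": [0, 0, -40], "angular": [0, 0, 0]},
  {"fingers": 50, "delta_pos": [0, 0, -80], "angular": [0, 0, 0]},
  {"fingers": 50, "delta_pos": [0, 0, -125], "angular": [0, 0, 0]},
  {"fingers": 50, "delta_pos": [0, 0, -170], "angular": [0, 0, 0]},
  {"fingers": 50, "delta_pos": [0, -20, -190], "angular": [0, -8, 0]},
  {"fingers": 50, "delta_pos": [0, -20, -190], "angular": [0, -8, 0]},
])

```text
clock: 13.15
tool_pos: [0.4715, 0.0296, 0.2098]
orientation: [179.8, 8.4, 161.6]
force: [-1.0, -0.6, -0.8]
opening: 0.05
gripper_force: 0.0
```

Run:
```python
from h import *
o=ctrl.get_obs();print(o['tool_pos'],o['orientation'],o['force'])
Rt=R.from_euler('xyz',o['orientation'],degrees=True)
for n in("w4","w5"):
    a=np.load(n+".npy");Rg=R.from_euler('xyz',a[3:],degrees=True)
    print(n,np.round(Rt.inv().apply(a[:3]-o['tool_pos'])*1e3,1),np.round(np.degrees((Rt.inv()*Rg).as_rotvec()),1))
a4=np.load("w4.npy");a5=np.load("w5.npy");R4=R.from_euler('xyz',a4[3:],degrees=True)
print("4->5",R4.inv().apply(a5[:3]-a4[:3])*1e3,np.degrees((R4.inv()*R.from_euler('xyz',a5[3:],degrees=True)).as_rotvec()))
```

```text
[0.4715034  0.02961124 0.20982763] [179.79963115   8.39705527 161.61978752] [-1.0165207  -0.62721492 -0.79994493]
w4 [-92.1 -40.9 -13.2] [ -8.8 -27.1 -17.8]
w5 [-131.  -117.6   25.4] [-20.1 -23.  -53.5]
4->5 [  5.02271847 -87.88725719  33.78774796] [-19.72153635   2.86858702 -31.44407166]
```

apply_moves([
  {"fingers": 50, "delta_pos": [-46, -20, -13], "angular": [-4, -13, -8]},
  {"fingers": 50, "delta_pos": [-92, -41, -13], "angular": [-9, -27, -18]},
  {"fingers": 50, "delta_pos": [-92, -41, -13], "angular": [-9, -27, -18]},
  {"fingers": 50, "delta_pos": [-92, -41, -13], "angular": [-9, -27, -18]},
  {"fingers": 50, "delta_pos": [-92, -41, -13], "angular": [-9, -27, -18]},
  {"fingers": 50, "delta_pos": [-92, -41, -13], "angular": [-9, -27, -18]},
  {"fingers": 50, "delta_pos": [-92, -41, -13], "angular": [-9, -27, -18]},
  {"fingers": 50, "delta_pos": [-92, -41, -13], "angular": [-9, -27, -18]},
  {"fingers": 50, "delta_pos": [-92, -41, -13], "angular": [-9, -27, -18]},
  {"fingers": 50, "delta_pos": [-92, -41, -13], "angular": [-9, -27, -18]},
])

```text
clock: 14.15
tool_pos: [0.547, -0.0347, 0.2334]
orientation: [177.9, 35.6, -179.6]
force: [0.8, 0.0, 0.4]
opening: 0.0498
gripper_force: 0.0
```

Run:
```python
from h import *
o=ctrl.get_obs(); im=ctrl.snapshot("wrist")[:,:,::-1]; cv2.imwrite("pics/w6.png",im)
np.save("w6.npy",np.r_[o['tool_pos'],o['orientation']]); print(o['tool_pos'],o['orientation'],abs(o['qvel']).max())
Rt=R.from_euler('xyz',o['orientation'],degrees=True)
for n in("w5",):
    a=np.load(n+".npy");Rg=R.from_euler('xyz',a[3:],degrees=True)
    print(n,np.round(Rt.inv().apply(a[:3]-o['tool_pos'])*1e3,1),np.round(np.degrees((Rt.inv()*Rg).as_rotvec()),1))
```

```text
[ 0.5470492  -0.03473331  0.2333818 ] [ 177.94916095   35.58893548 -179.64227011] 0.3600198637381779
w5 [  6.5 -90.4  28.9] [-19.4   2.5 -31.3]
```

apply_moves([
  {"fingers": 30, "delta_pos": [35, -15, 6], "angular": [-5, 0, -8]},
  {"fingers": 30, "delta_pos": [46, -25, 6], "angular": [-10, 0, -16]},
  {"fingers": 30, "delta_pos": [29, -61, 17], "angular": [-15, 1, -24]},
  {"fingers": 30, "delta_pos": [29, -61, 17], "angular": [-15, 1, -24]},
  {"fingers": 30, "delta_pos": [6, -90, 29], "angular": [-19.4, 2.5, -31]},
  {"fingers": 30, "delta_pos": [6, -90, 29], "angular": [-19.4, 2.5, -31]},
  {"fingers": 30, "delta_pos": [6, -90, 29], "angular": [-19.4, 2.5, -31]},
  {"fingers": 30, "delta_pos": [6, -90, 29], "angular": [-19.4, 2.5, -31]},
  {"fingers": 30, "delta_pos": [6, -90, 29], "angular": [-19.4, 2.5, -31]},
])

```text
clock: 15.1
tool_pos: [0.5603, -0.1239, 0.2026]
orientation: [-179.7, 32.6, -148.1]
force: [-0.6, -0.2, -0.5]
opening: 0.0299
gripper_force: 0.0
```

Run:
```python
from h import *
o=ctrl.get_obs(); im=ctrl.snapshot("wrist")[:,:,::-1]; cv2.imwrite("pics/w7.png",im)
np.save("w7.npy",np.r_[o['tool_pos'],o['orientation']]); print(o['tool_pos'],o['orientation'],abs(o['qvel']).max())
out=[]
for n in("w6","w7"):
    a=np.load(n+".npy");u,v=proj(cam("wrist",dict(tool_pos=a[:3],orientation=a[3:])),[.62,-.018,.042]);x,y=int(u)-50,max(0,int(v)-35);print(n,x,y)
    out.append(cv2.resize(cv2.imread(f"pics/{n}.png")[y:y+120,x:x+100],None,fx=4,fy=4,interpolation=2))
cv2.imwrite("pics/c4.png",np.hstack(out))
```

```text
[ 0.56028935 -0.12388448  0.20260751] [-179.66900896   32.60304945 -148.11763944] 125.1309902972924
w6 237 102
w7 286 158
```

View pics/c4.png

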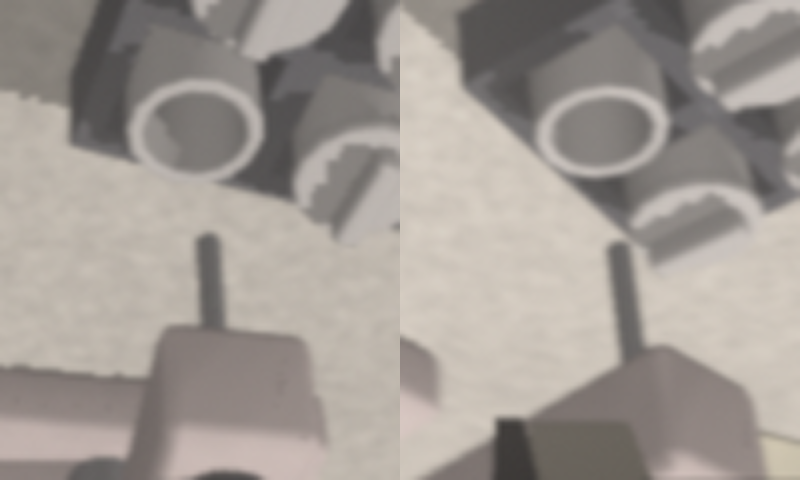

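In w6 (left) the rim is at (196,131) and the needle runs (207,242)→(212,322). In w7 (right) the rim is at (202,132) and the needle runs (219,248)→(232,355). I'll work out the offset again.

Run:
```python
from h import *
def wc(n):
    a=np.load(n+".npy"); return cam("wrist",dict(tool_pos=a[:3],orientation=a[3:]))
c4,c5=wc("w6"),wc("w7")
p4=lambda u,v:(237+u/4,102+v/4); p5=lambda u,v:(286+u/4,158+v/4)
rim=tri([ray(c4,*p4(196,131)),ray(c5,*p5(202,132))])
tip=tri([ray(c4,*p4(207,235)),ray(c5,*p5(218,243))])
print("rim",rim);print("tip",tip,"diff",(rim[0]-tip[0])*1e3)
ob=ctrl.get_obs()
nd=np.array([.6200,-.0182])
Rt=R.from_euler('xyz',ob['orientation'],degrees=True)
Rg=R.from_euler('xyz',[180,0,180],degrees=True)
for P in([.45,-.06,.29],[.62,-.0185,.29]):print(np.round(Rt.inv().apply(np.array(P)-ob['tool_pos'])*1e3,1),np.round(np.degrees((Rt.inv()*Rg).as_rotvec()),1))
```

```text
rim (array([ 0.61848226, -0.01955672,  0.04011047]), [np.float64(8.298301202296706e-05), np.float64(8.298301202304391e-05)])
tip (array([ 0.61930865, -0.01843528,  0.07510308]), [np.float64(0.00011923429152965859), np.float64(0.0001192342915297121)]) diff [ -0.82639417  -1.12143778 -34.99260753]
[   2.3  113.8 -106.5] [ 8.7 31.9 31.7]
[-136.9   57.6  -16.7] [ 8.7 31.9 31.7]
```

Residual offset is about 1.4 mm, within the 5 mm tolerance. The tip is 35 mm above the rim, so it sits at about 77 mm and contact should come after about 69 mm of stroke (TCP z ≈ 0.181). I'll go up and away first, then over the cap with the fingers shut.

apply_moves([
  {"fingers": 0, "delta_pos": [2, 114, -107], "angular": [8.7, 31.9, 31.7]},
  {"fingers": 0, "delta_pos": [2, 114, -107], "angular": [8.7, 31.9, 31.7]},
  {"fingers": 0, "delta_pos": [2, 114, -107], "angular": [8.7, 31.9, 31.7]},
  {"fingers": 0, "delta_pos": [2, 114, -107], "angular": [8.7, 31.9, 31.7]},
  {"fingers": 0, "delta_pos": [2, 114, -107], "angular": [8.7, 31.9, 31.7]},
  {"fingers": 0, "delta_pos": [2, 114, -107], "angular": [8.7, 31.9, 31.7]},
  {"fingers": 0, "delta_pos": [2, 114, -107], "angular": [8.7, 31.9, 31.7]},
  {"fingers": 0, "delta_pos": [2, 114, -107], "angular": [8.7, 31.9, 31.7]},
])

```text
clock: 15.95
tool_pos: [0.4506, -0.0565, 0.29]
orientation: [180.0, -0.5, 178.8]
force: [0.2, -0.7, -0.4]
opening: 0.0006
gripper_force: 0.0
```

Run:
```python
from h import *
ob=ctrl.get_obs();print(ob['tool_pos'],ob['orientation'],ob['opening'])
Rt=R.from_euler('xyz',ob['orientation'],degrees=True)
Rg=R.from_euler('xyz',[180,0,180],degrees=True)
for P in([.62,-.0185,.275],):print(np.round(Rt.inv().apply(np.array(P)-ob['tool_pos'])*1e3,1),np.round(np.degrees((Rt.inv()*Rg).as_rotvec()),1))
```

```text
[ 0.45060736 -0.0565419   0.29004719] [179.99143896  -0.45300213 178.78643455] 0.0006025792762019009
[-168.7   41.6   13.7] [ 0.  -0.5 -1.2]
```

apply_moves([
  {"fingers": 0, "delta_pos": [-45, 11, 0], "angular": [0, 0, 0]},
  {"fingers": 0, "delta_pos": [-90, 22, 0], "angular": [0, 0, 0]},
  {"fingers": 0, "delta_pos": [-130, 32, 0], "angular": [0, 0, 0]},
  {"fingers": 0, "delta_pos": [-160, 40, 5], "angular": [0, 0, 0]},
  {"fingers": 0, "delta_pos": [-170, 41.5, 12], "angular": [0, 0, 0]},
  {"fingers": 0, "delta_pos": [-170, 41.5, 15], "angular": [0, 0, 0]},
  {"fingers": 0, "delta_pos": [-170, 41.5, 15], "angular": [0, 0, 0]},
  {"fingers": 0, "delta_pos": [-170, 41.5, 15], "angular": [0, 0, 0]},
  {"fingers": 0, "delta_pos": [-170, 41.5, 15], "angular": [0, 0, 0]},
])

```text
clock: 16.85
tool_pos: [0.6192, -0.0197, 0.2763]
orientation: [179.8, -0.2, 178.9]
force: [0.0, -0.4, 0.0]
opening: 0.0002
gripper_force: 0.0
```

Run:
```python
from h import *
for i in range(6):
    ob=ctrl.get_obs();print(ob['tool_pos'],ob['orientation'],ob['force'])
    ctrl.snapshot("top")
```

```text
[ 0.61920775 -0.01973157  0.27629884] [ 1.79835507e+02 -1.61844076e-01  1.78932382e+02] [ 1.54989405e-02 -3.60366792e-01  1.83183664e-04]
[ 0.61932986 -0.01967854  0.27628742] [ 1.79833409e+02 -1.60241261e-01  1.78933846e+02] [-0.49500945 -0.86420089  0.70013754]
[ 0.61940529 -0.01962577  0.2761846 ] [ 1.79835346e+02 -1.69705168e-01  1.78937206e+02] [-0.09161965  0.32807285 -0.01179911]
[ 0.61951298 -0.01959827  0.27599764] [179.83623741  -0.18402604 178.93723588] [ 0.17634636 -0.48137273 -0.11377951]
[ 0.61957376 -0.01959914  0.27582554] [179.83853955  -0.1978641  178.93557959] [-0.55799866 -0.42607472 -0.78819246]
[ 0.61964114 -0.01959033  0.27566991] [179.84493906  -0.2136334  178.93909148] [-0.29254831 -0.66744336  0.21704923]
```

apply_moves([
  {"fingers": 0, "delta_pos": [0, -1, 8], "angular": [0, 0, 0]},
  {"fingers": 0, "delta_pos": [0, -1, 16], "angular": [0, 0, 0]},
  {"fingers": 0, "delta_pos": [0, -1, 24], "angular": [0, 0, 0]},
  {"fingers": 0, "delta_pos": [0, -1, 32], "angular": [0, 0, 0]},
  {"fingers": 0, "delta_pos": [0, -1, 40], "angular": [0, 0, 0]},
  {"fingers": 0, "delta_pos": [0, -1, 48], "angular": [0, 0, 0]},
  {"fingers": 0, "delta_pos": [0, -1, 56], "angular": [0, 0, 0]},
  {"fingers": 0, "delta_pos": [0, -1, 63], "angular": [0, 0, 0]},
  {"fingers": 0, "delta_pos": [0, -1, 69], "angular": [0, 0, 0]},
  {"fingers": 0, "delta_pos": [0, -1, 73], "angular": [0, 0, 0]},
])

```text
clock: 18.15
tool_pos: [0.6194, -0.0205, 0.2016]
orientation: [179.9, -0.3, 178.9]
force: [-2.3, -1.0, 3.7]
opening: 0.0007
gripper_force: 1.9
```

apply_moves([
  {"fingers": 0, "delta_pos": [0, 0, 2], "angular": [0, 0, 0]},
  {"fingers": 0, "delta_pos": [0, 0, 4], "angular": [0, 0, 0]},
  {"fingers": 0, "delta_pos": [0, 0, 5], "angular": [0, 0, 0]},
  {"fingers": 0, "delta_pos": [0, 0, 5], "angular": [0, 0, 0]},
  {"fingers": 0, "delta_pos": [0, 0, 5], "angular": [0, 0, 0]},
])

```text
clock: 18.65
tool_pos: [0.6194, -0.0204, 0.1973]
orientation: [179.9, -0.3, 178.9]
force: [-1.9, -2.5, 3.6]
opening: 0.0006
gripper_force: 1.7
```

apply_moves([
  {"fingers": 0, "delta_pos": [0, 0, 1.5], "angular": [0, 0, 0]},
  {"fingers": 0, "delta_pos": [0, 0, 3], "angular": [0, 0, 0]},
  {"fingers": 0, "delta_pos": [0, 0, 4.5], "angular": [0, 0, 0]},
  {"fingers": 0, "delta_pos": [0, 0, 6], "angular": [0, 0, 0]},
  {"fingers": 0, "delta_pos": [0, 0, 7], "angular": [0, 0, 0]},
  {"fingers": 0, "delta_pos": [0, 0, 7], "angular": [0, 0, 0]},
  {"fingers": 0, "delta_pos": [0, 0, 7], "angular": [0, 0, 0]},
])

```text
clock: 19.35
tool_pos: [0.6195, -0.0203, 0.1902]
orientation: [179.9, -0.3, 178.9]
force: [0.1, -2.6, 3.7]
opening: 0.0003
gripper_force: 1.8
```

apply_moves([
  {"fingers": 0, "delta_pos": [0, 0, 0.5], "angular": [0, 0, 0]},
  {"fingers": 0, "delta_pos": [0, 0, 1], "angular": [0, 0, 0]},
  {"fingers": 0, "delta_pos": [0, 0, 1], "angular": [0, 0, 0]},
  {"fingers": 0, "delta_pos": [0, 0, 1], "angular": [0, 0, 0]},
])

```text
clock: 19.75
tool_pos: [0.6195, -0.0203, 0.1892]
orientation: [179.9, -0.2, 178.9]
force: [0.2, -2.5, 4.3]
opening: 0.0003
gripper_force: 1.8
```

apply_moves([
  {"fingers": 0, "delta_pos": [0, 0, 0.5], "angular": [0, 0, 0]},
  {"fingers": 0, "delta_pos": [0, 0, 1], "angular": [0, 0, 0]},
  {"fingers": 0, "delta_pos": [0, 0, 1], "angular": [0, 0, 0]},
  {"fingers": 0, "delta_pos": [0, 0, 1], "angular": [0, 0, 0]},
])

```text
clock: 20.15
tool_pos: [0.6195, -0.0203, 0.1882]
orientation: [179.9, -0.3, 178.9]
force: [0.0, -2.0, 3.5]
opening: 0.0005
gripper_force: 1.8
```

apply_moves([
  {"fingers": 0, "delta_pos": [0, 0, 0.4], "angular": [0, 0, 0]},
  {"fingers": 0, "delta_pos": [0, 0, 0.8], "angular": [0, 0, 0]},
  {"fingers": 0, "delta_pos": [0, 0, 0.8], "angular": [0, 0, 0]},
])

```text
clock: 20.45
tool_pos: [0.6195, -0.0203, 0.1873]
orientation: [179.9, -0.3, 178.9]
force: [1.1, -2.4, 4.2]
opening: 0.0007
gripper_force: 1.9
```

apply_moves([
  {"fingers": 0, "delta_pos": [0, 0, 0.4], "angular": [0, 0, 0]},
  {"fingers": 0, "delta_pos": [0, 0, 0.8], "angular": [0, 0, 0]},
  {"fingers": 0, "delta_pos": [0, 0, 0.8], "angular": [0, 0, 0]},
])

```text
clock: 20.75
tool_pos: [0.6194, -0.0202, 0.1865]
orientation: [179.9, -0.3, 178.9]
force: [0.4, -2.3, 3.9]
opening: 0.0009
gripper_force: 1.9
```

apply_moves([
  {"fingers": 0, "delta_pos": [0, 0, 0.4], "angular": [0, 0, 0]},
  {"fingers": 0, "delta_pos": [0, 0, 0.8], "angular": [0, 0, 0]},
  {"fingers": 0, "delta_pos": [0, 0, 0.8], "angular": [0, 0, 0]},
])

```text
clock: 21.05
tool_pos: [0.6194, -0.0203, 0.1857]
orientation: [179.9, -0.3, 178.9]
force: [1.7, -2.2, 3.6]
opening: 0.0005
gripper_force: 1.9
```

apply_moves([
  {"fingers": 0, "delta_pos": [0, 0, 0.4], "angular": [0, 0, 0]},
  {"fingers": 0, "delta_pos": [0, 0, 0.8], "angular": [0, 0, 0]},
  {"fingers": 0, "delta_pos": [0, 0, 0.8], "angular": [0, 0, 0]},
])

```text
clock: 21.35
tool_pos: [0.6194, -0.0202, 0.1849]
orientation: [179.9, -0.3, 178.9]
force: [1.4, -2.2, 3.9]
opening: 0.0005
gripper_force: 1.9
```

apply_moves([
  {"fingers": 0, "delta_pos": [0, 0, 0.4], "angular": [0, 0, 0]},
  {"fingers": 0, "delta_pos": [0, 0, 0.8], "angular": [0, 0, 0]},
  {"fingers": 0, "delta_pos": [0, 0, 0.8], "angular": [0, 0, 0]},
])

```text
clock: 21.65
tool_pos: [0.6194, -0.0203, 0.1841]
orientation: [179.9, -0.3, 178.9]
force: [0.8, -1.7, 3.4]
opening: 0.0005
gripper_force: 1.9
```

apply_moves([
  {"fingers": 0, "delta_pos": [0, 0, 0.4], "angular": [0, 0, 0]},
  {"fingers": 0, "delta_pos": [0, 0, 0.8], "angular": [0, 0, 0]},
  {"fingers": 0, "delta_pos": [0, 0, 0.8], "angular": [0, 0, 0]},
])

```text
clock: 21.95
tool_pos: [0.6194, -0.0202, 0.1833]
orientation: [179.9, -0.3, 178.9]
force: [1.3, -1.6, 3.8]
opening: 0.0004
gripper_force: 1.9
```

apply_moves([
  {"fingers": 0, "delta_pos": [0, 0, 0.4], "angular": [0, 0, 0]},
  {"fingers": 0, "delta_pos": [0, 0, 0.8], "angular": [0, 0, 0]},
  {"fingers": 0, "delta_pos": [0, 0, 0.8], "angular": [0, 0, 0]},
])

```text
clock: 22.25
tool_pos: [0.6194, -0.0202, 0.1825]
orientation: [179.9, -0.3, 178.9]
force: [2.9, -1.3, 3.2]
opening: 0.0005
gripper_force: 1.9
```

apply_moves([
  {"fingers": 0, "delta_pos": [0, 0, 0.4], "angular": [0, 0, 0]},
  {"fingers": 0, "delta_pos": [0, 0, 0.8], "angular": [0, 0, 0]},
  {"fingers": 0, "delta_pos": [0, 0, 0.8], "angular": [0, 0, 0]},
])

```text
clock: 22.55
tool_pos: [0.6194, -0.0203, 0.1817]
orientation: [179.9, -0.3, 178.9]
force: [2.3, -1.5, 3.5]
opening: 0.0009
gripper_force: 1.9
```

apply_moves([
  {"fingers": 0, "delta_pos": [0, 0, 0.4], "angular": [0, 0, 0]},
  {"fingers": 0, "delta_pos": [0, 0, 0.8], "angular": [0, 0, 0]},
  {"fingers": 0, "delta_pos": [0, 0, 0.8], "angular": [0, 0, 0]},
])

```text
clock: 22.85
tool_pos: [0.6194, -0.0202, 0.1811]
orientation: [179.9, -0.3, 178.9]
force: [2.2, -1.8, 6.2]
opening: 0.0004
gripper_force: 2.5
```

apply_moves([
  {"fingers": 0, "delta_pos": [0, 0, 0.4], "angular": [0, 0, 0]},
  {"fingers": 0, "delta_pos": [0, 0, 0.8], "angular": [0, 0, 0]},
  {"fingers": 0, "delta_pos": [0, 0, 0.8], "angular": [0, 0, 0]},
])

```text
clock: 23.15
tool_pos: [0.6194, -0.0203, 0.1806]
orientation: [179.9, -0.2, 178.9]
force: [1.5, -1.1, 7.6]
opening: 0.0002
gripper_force: 3.5
```

The contact is felt: about 7.6 N in total, less about 3.7 N of head spring, leaves about 4 N on the cup. I'll hold there.

apply_moves([
  {"fingers": 0, "delta_pos": [0, 0, 0], "angular": [0, 0, 0]},
  {"fingers": 0, "delta_pos": [0, 0, 0], "angular": [0, 0, 0]},
  {"fingers": 0, "delta_pos": [0, 0, 0], "angular": [0, 0, 0]},
  {"fingers": 0, "delta_pos": [0, 0, 0], "angular": [0, 0, 0]},
  {"fingers": 0, "delta_pos": [0, 0, 0], "angular": [0, 0, 0]},
])

```text
clock: 23.65
tool_pos: [0.6194, -0.0202, 0.1806]
orientation: [179.9, -0.2, 179.0]
force: [2.2, -1.1, 6.5]
opening: 0.0004
gripper_force: 3.4
```

apply_moves([
  {"fingers": 0, "delta_pos": [0, 0, 0], "angular": [0, 0, 0]},
  {"fingers": 0, "delta_pos": [0, 0, 0], "angular": [0, 0, 0]},
  {"fingers": 0, "delta_pos": [0, 0, 0], "angular": [0, 0, 0]},
  {"fingers": 0, "delta_pos": [0, 0, 0], "angular": [0, 0, 0]},
  {"fingers": 0, "delta_pos": [0, 0, 0], "angular": [0, 0, 0]},
])

```text
clock: 24.15
tool_pos: [0.6194, -0.0203, 0.1806]
orientation: [179.9, -0.2, 178.9]
force: [0.8, -1.4, 6.9]
opening: 0.0003
gripper_force: 3.4
```

It held steady for 1 s at about 3.2 N, at the predicted stroke. Now I'll let the cap up.

apply_moves([
  {"fingers": 0, "delta_pos": [0, 0, -4], "angular": [0, 0, 0]},
  {"fingers": 0, "delta_pos": [0, 0, -12], "angular": [0, 0, 0]},
  {"fingers": 0, "delta_pos": [0, 0, -22], "angular": [0, 0, 0]},
  {"fingers": 0, "delta_pos": [0, 0, -34], "angular": [0, 0, 0]},
  {"fingers": 0, "delta_pos": [0, 0, -46], "angular": [0, 0, 0]},
  {"fingers": 0, "delta_pos": [0, 0, -58], "angular": [0, 0, 0]},
  {"fingers": 0, "delta_pos": [0, 0, -68], "angular": [0, 0, 0]},
  {"fingers": 0, "delta_pos": [0, 0, -80], "angular": [0, 0, 0]},
  {"fingers": 0, "delta_pos": [0, 0, -100], "angular": [0, 0, 0]},
  {"fingers": 0, "delta_pos": [0, 0, -130], "angular": [0, 0, 0]},
])

```text
clock: 25.15
tool_pos: [0.619, -0.0207, 0.3096]
orientation: [179.9, -0.5, 178.9]
force: [1.6, 0.3, 0.4]
opening: 0.0002
gripper_force: 0.0
```

apply_moves([
  {"fingers": 0, "delta_pos": [40, 0, 0], "angular": [0, 0, 0]},
  {"fingers": 0, "delta_pos": [80, 0, 0], "angular": [0, 0, 0]},
  {"fingers": 0, "delta_pos": [120, 0, 0], "angular": [0, 0, 0]},
  {"fingers": 0, "delta_pos": [120, 0, 0], "angular": [0, 0, 0]},
  {"fingers": 0, "delta_pos": [120, 0, 0], "angular": [0, 0, 0]},
])

```text
clock: 25.65
tool_pos: [0.4995, -0.0184, 0.3119]
orientation: [179.8, -0.1, 179.0]
force: [-0.0, 0.1, -0.1]
opening: 0.0008
gripper_force: 0.0
```

Run:
```python
from h import *
a=cv2.imread("pics/scene0.png");b=ctrl.snapshot("scene")[:,:,::-1]
for i in(a,b):
    s=i[225:258,330:365].max(2);k=max(cv2.findContours((s<45).astype('uint8'),0,1)[0],key=cv2.contourArea);print(cv2.minEnclosingCircle(k),cv2.boundingRect(k))
c=cv2.imread("pics/scene2.png")
print("block region change",abs(c[255:290,325:337].astype(int)-b[255:290,325:337]).mean(), ctrl.get_obs()['force'],ctrl.get_obs()['clock'])
```

```text
((17.909090042114258, 15.636363983154297), 6.637087821960449) (12, 9, 13, 14)
((17.5, 15.5), 6.5193023681640625) (12, 10, 12, 12)
block region change 10.252380952380953 [ 0.26547228 -0.35198365 -0.85730346] 25.7
```

The cap is back at its starting pixel, the arm touches nothing, and the block was left in place. I'm handing in.

```bash
python3 -c "
from plant import ctrl
print(ctrl.close_job())"
```

```text
the job is handed in; nothing more can be done
None
```

I handed the job in at 25.7 s: the open cup measured about 1.4 mm from the needle's axis, the needle rested on the cup bottom at about 3 N for 1 s, and the cap came back up; the hand-in did not report the verdict.

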